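# Shut off the marked air valve in the covered valve box

## Robot

A 7-joint arm with a two-finger parallel gripper is mounted at the origin on a cart in front of the work surface, level with it; the furniture and walls round the work are solid. World frame = base frame: x ahead of the robot, y to its left, z up, the work surface at z = 0. Lengths are in m, angles in rad, forces in N, time in s.
With the tool pointing down it reaches from about 0.425 to 0.875 m from the base axis. Payload 8.4 kg.
Tool frame: the origin (TCP) lies at the very end of the fingers, on their centre line; the grasp point (between the pads) lies 19 mm behind it (r.hold_point_z is the distance from the TCP to the grasp point, in m); z points along the fingers, y is the line along which they close (so a half turn about z gives the same grasp; the last joint's range is limited). The gripper opens to 85 mm and grips with 20 to 120 N. Pads are 22 mm wide; open, the fingers measure 114 mm over their backs; the gripper's body (76 mm by 85 mm) begins 54 mm behind the grasp point. The pads swing forward as they close: fully open they stand 13 mm farther back than shut.
Start: joints at [1.072, 0.333, 0.04, 1.465, -0.013, 1.343, -0.059], TCP at [0.253, -0.599, 0.231] pointing down, gripper open.
Joint ranges: [-2.58, 2.58], [-0.38, 2.09], [-1.3, 1.39], [0.25, 2.4], [-1.5, 4.64], [0.08, 2.09], [-2.65, 2.65]. Speed limits (rad/s): [2.22, 2.22, 2.79, 2.79, 3.14, 3.14, 3.14].

## Interface

Orientations are given as [roll, pitch, yaw] about the fixed x, y, z axes, in that order (R = Rz(yaw) Ry(pitch) Rx(roll)).
In Python, from station import r gives the robot as it stands.
- The arm moves only by the tool send_rows, never from a script. Its argument "targets" is a list of rows, each a list of 3 entries, a list of its own where there are three numbers: the turn, a rotation vector about the tool's x, y, z in rad, then the shift along the tool's x, y, z in m, then the opening, from -1 (shut) to 1 (fully open). In form: [[[wx, wy, wz], [dx, dy, dz], hand], ...]. A call has 1 to 20 rows; each row shifts and turns the commanded pose from where the row before left it, along the tool's axes as they then stand; what a row does not reach is not made up. A row lasts 1/8 s, in which the tool goes at most 62.5 mm and 10.7 degrees, less where a joint would pass 70% of its speed; a pose out of reach is approached as far as the arm can. A call is refused whole if a number of a shift passes 0.0625 or a number of a turn 0.188, either way. A call with a gripper value outside its range is refused whole. The fingers move at their own pace and stop on an object; "newtons" is the grip in N (left out, the last holds). Time passes only in rows, so rows that do not move let the fingers close. It gives the time, the measured TCP pose, the force, the opening and the grip force at its end, in the units of the state.
- r.get_obs(): the state, without advancing time (a new reading comes with each control period).
- r.capture(name): name is "side" or "top"; returns (picture, depth): 480x640x3 uint8, red, green, blue; 480x640 float32, m along the optical axis (not along the pixel's ray), 0 where there is no reading.
- r.get_calibration(name): a dict with "fovy" (degrees; the focal length in pixels is half the picture's height over the tangent of half this angle, whatever the lens; pixels are square), "cx", "cy" (the principal point, pixels), "R" (3x3) and "t" (3): a world point X has camera coordinates R X + t. Camera axes: x right, y down, z forward; pixel columns grow to the right and rows downward; lengths in m; the calibration is good to about 2 mm. A picture is of the moment at which its call begins. get_calibration takes no time and is no camera call.
- r.hand_in(): hands the job in; it is judged then, once.
Trained networks look in the newest picture that a camera, given by its name, has taken for a name from the list of things; names that differ only in an ending like _2 or _b are one class to them, and where a whole thing is asked for, a point or a joint stands for the part that bears it (a point fixed in the world has none). Each returns a list of dicts, best first, with "conf" (0 to 1); they miss things now and then, are a little off and sometimes report something else, mostly with a low value. They report only what shows in the picture. A call takes as long as a camera call.
- r.search_frame(camera, thing): "point" ([x, y, z] in m, in world coordinates, good to about 4 mm: the middle of the surface that is visible of it).
- r.regions_of(camera, thing): "mask" (480x640 bool, what is visible of it).
- r.mark_of(camera, thing): "point" ([x, y, z] in m, in world coordinates, good to about 4 mm: a listed point, or the origin of a listed thing).
The state is a dict: "time": time; "qpos": joint angles; "joint_velocities": joint speeds; "tau": joint torques, N m; "position": TCP position; "eef_rot": TCP orientation; "ft_force": force on the tool from outside, world axes, zero at the start; "ft_torque": the same for the moment, N m; "width": finger opening in m; "grasp_force": force on a finger pad.
Only numpy, scipy, OpenCV 4.12 (cv2) and the standard library are available. Lean on these libraries where they do the work, as an engineer would, in place of code of your own. Each camera call takes 0.05 s, during which the arm holds its last target. There are 200 camera calls.

## Task

With the fingertips, push the sliding cover of the grey valve box all the way back, away from the robot, to its stop; it has an upright lip along its front edge to push against. Then push the handle marked with the round disc a quarter turn to the left, until it is fully shut across its pipe, against its stop. Pick nothing up: do not lift the cover, leave the plain handle open as it is and the things beside the box where they stand, and leave the cover fully open.

Things in the scene. Friction and masses are not known exactly. Their poses are not given: they have to be found in the camera images.
- valve_box: Fixed open-topped grey metal box, 160 (x) x 276 (y) mm outside, walls 4 mm thick, 75 mm high, floor 6 mm. Origin on the bench under its centre; x points away from the robot, as the cover slides (turned 0 to 0.42 rad left), y left, z up. Cover rails along both sides, y = 128 to 141 mm either way, 91 mm high, run on behind to x = 230 mm. Two valves stand inside, side by side in either order.
- cover (a joint): Travel of the sliding cover along the box's +x axis, m: 0 = closed (hides both valves), 0.14 = fully open, at its stop. Starts 0 to 0.015. Stays where it is left; about 3 N moves it.
- lip (a point): Centre of the front face of the cover's upright lip, 97.5 mm above the bench, at box x = -76 mm plus cover travel. The lip is a bar 8 mm thick (x), 140 mm long (y), from 85 to 111 mm above the bench. The cover plate is 160 x 270 x 4 mm, its top 85 mm above the bench, its front edge 4 mm in front of the lip. Axes as the box.
- cover_lift (a joint): How far the cover has been lifted up out of its rails, m: 0 = lying in them. It weighs 0.5 kg and lies loose by its weight.
- handle_disc (a joint): Turn of the marked handle, rad: 0 = open, pointing along its pipe to the front (box -x); 1.57 = shut, pointing left (box +y), at its stop. Clockwise seen from above, about an upright stem. Starts 0 to 0.3. Stays where it is left; about 0.12 N m turns it (2 N at the disc).
- handle_disc_stem (a point): Stem axis of the marked valve at the handle's mid height, 50.5 mm above the bench. The stems stand at box x = 35 mm, y = 42 mm (left place) and y = -62 mm (right place). Axes as the box.
- handle_disc_end (a point): Centre of the round disc at the end of the marked handle, 58 mm from the stem axis, at mid height (50.5 mm above the bench). The disc is 32 mm across and 15 mm high (43 to 58 mm above the bench); the steel bar between it and the stem is 13 mm wide and 13 mm high.
- handle_plain (a joint): Turn of the plain handle (same kind, but a straight bar without a disc), same values as the marked one: 0 = open, 1.57 = shut. Starts 0 to 0.08 and is to be left there. Pipes and valve bodies in the box lie below the handles, under 44 mm above the bench.
- handle_plain_end (a point): Point 58 mm from the stem axis of the plain handle, on its 13 mm wide bar, which ends 8 mm beyond; 50.5 mm above the bench.
- weight_200g: Loose bright metal calibration weight with a knob, 29 mm across, 51 mm high, standing left of the box. Origin under its centre.
- tape_roll: Loose black roll of tape lying flat, 62 x 60 x 19 mm, close beside the box on its left. Origin under its centre.
- solder_reel: Loose reel of solder wire standing on its flange, 64 mm across, 41 mm high, close beside the box on its left. Origin under its centre.

How it is judged:
By the outcome, as a careful person would: the job done as asked, in the order asked, and still so for the second after the job is handed in, with the robot touching nothing.
It also fails if it takes over 45 s, if anything falls off the work surface, if the arm or the gripper's body presses on something with over 40 N, if the wrist force passes 120 N, or if a joint passes its speed limit or range.

## Working session

There is one attempt and no reset: what is moved stays moved. The work goes in short steps, Python scripts to look and compute and a tool call to move; the robot and the scene stay as the last step left them, time stands still between calls to the robot, and variables do not carry over. Pictures are saved under pics/ and viewed, at most 10 in all, crops included, and the job is handed in when it is done.

Besides the shell and the picture viewer there is one more tool, called after "Request:" as a command line: name --argument value ..., lists and objects as JSON in quotes. send_rows: Moves the arm, as the interface text tells. Its arguments: {"type":"object","properties":{"targets":{"type":"array","items":{"type":"array"}},"newtons":{"type":"number"}},"required":["targets"]}

```bash
mkdir -p pics
cat > h.py <<'E'
import numpy as np,cv2
from station import r
from scipy.spatial.transform import Rotation as R
def snap(cam,name):
    p,d=r.capture(cam); cv2.imwrite(f'pics/{name}.png',p[:,:,::-1]); return p,d
def cloud(cam,d):
    c=r.get_calibration(cam); f=240/np.tan(np.radians(c['fovy'])/2)
    v,u=np.mgrid[:480,:640]; P=np.stack([(u-c['cx'])/f*d,(v-c['cy'])/f*d,d],-1)
    return (P-np.array(c['t']))@np.array(c['R'])
E
python3 - <<'E'
from h import *
for c in ('top','side'):
    p,d=snap(c,c+'0'); X=cloud(c,d)
    for t in ('lip','valve_box'):
        for k in r.mark_of(c,t)[:2]: print(c,t,k['conf'],np.round(k['point'],4))
    # cover plate/lip top points
    m=(d>0)&(X[...,2]>.105)&(X[...,2]<.117)&(X[...,0]>.35)&(X[...,0]<.8)&(abs(X[...,1])<.5)
    q=X[m][:,:2].astype(np.float32); print(len(q), cv2.minAreaRect(q) if len(q)>5 else '')
    for k in r.regions_of(c,'cover')[:1]:
        q=X[k['mask']&(d>0)]; q=q[(q[:,2]>.08)&(q[:,2]<.09)]; print('cover',len(q),q.mean(0),cv2.minAreaRect(q[:,:2].astype(np.float32)))
o=r.get_obs(); print(o['time'],o['position'],o['eef_rot'],o['width'])
E
```

```text
top lip 0.81 [0.4431 0.3176 0.0946]
top valve_box 0.63 [ 5.043e-01  3.350e-01 -1.000e-04]
14771 ((0.5883263349533081, 0.14402279257774353), (0.47634193301200867, 0.42588603496551514), 89.62673950195312)
cover 15850 [0.51246503 0.33954127 0.08494068] ((0.5122509002685547, 0.33836108446121216), (0.16095095872879028, 0.2727012634277344), 17.276344299316406)
side lip 0.93 [0.4403 0.3169 0.0965]
side valve_box 0.76 [ 0.5063  0.3346 -0.0015]
26028 ((0.5067475438117981, 0.12024416029453278), (0.32371920347213745, 0.455472856760025), 53.032249450683594)
cover 12725 [0.51509253 0.32473894 0.08627466] ((0.5128704309463501, 0.3414807915687561), (0.16809795796871185, 0.2743593454360962), 17.045692443847656)
0.4 [ 0.25294858 -0.59868123  0.23118978] [-3.14136874e+00  1.70565636e-05  3.99749128e-01] 0.08543934192405225
```

View pics/top0.png

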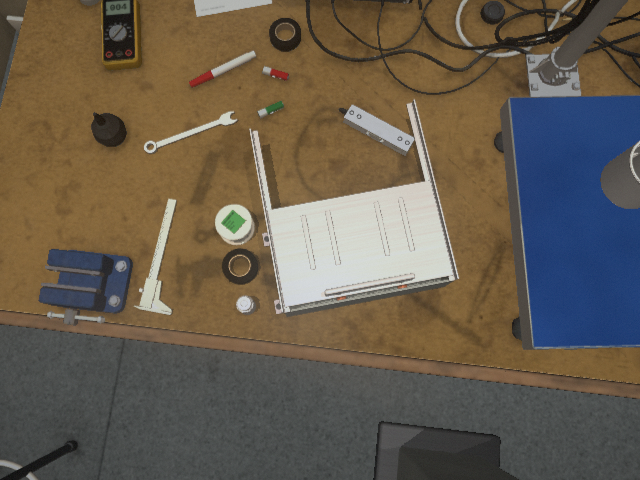

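View pics/side0.png

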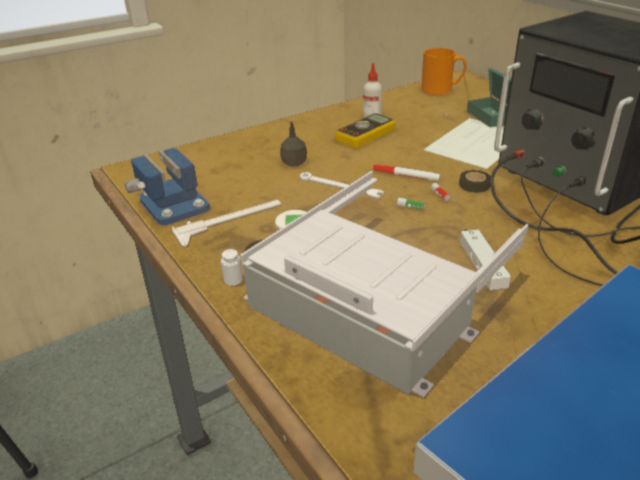

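Run:
```python
from h import *
p,d=snap('top','top1'); X=cloud('top',d)
g={}
for q in X[d>0][::3]:
    if .2<q[0]<1 and -.9<q[1]<.6:
        k=(int(q[0]*10),int(np.floor(q[1]*10))); g[k]=max(g.get(k,0),q[2])
print('cols y',range(-9,6))
for i in range(2,10): print(i,[int(100*g.get((i,j),-1)) for j in range(-9,6)])
# yaw from line of front edge: cover mask
for k in r.regions_of('top','lip')[:1]:
    q=X[k['mask']&(d>0)]; q=q[(q[:,2]>.105)&(q[:,2]<.116)]; print(len(q),q.mean(0),cv2.minAreaRect(q[:,:2].astype(np.float32)))
for c in ('top',):
  for y in [(600,200),(515,220),(625,160)]: print(y,X[y[1],y[0]])
```

```text
cols y range(-9, 6)
2 [-100, -100, 0, 0, 0, 0, 0, 0, 0, 0, 0, 0, 0, 0, 0]
3 [-100, -100, 0, 0, 0, 0, 0, 7, 10, 10, 0, 0, 0, 9, 5]
4 [-100, -100, -100, -100, -100, -100, -100, 0, 11, 10, 9, 11, 11, 9, 5]
5 [-100, -100, -100, -100, -100, -100, -100, -100, 11, 10, 9, 9, 9, 9, 9]
6 [-100, -100, -100, -100, -100, -100, -100, -100, 19, 11, 10, 9, 8, 0, 9]
7 [-100, -100, -100, -100, -100, -100, -100, -100, 10, 11, 10, 9, 2, 1, 1]
8 [-100, -100, -100, -100, -100, -100, -100, 0, 27, 30, 18, 3, 3, 5, 2]
9 [-100, -100, -100, -100, -100, -100, -100, 1, 1, 9, 8, 7, 6, 6, 2]
493 [0.44269094 0.31745519 0.1102877 ] ((0.4430527985095978, 0.3171204924583435), (0.008393718861043453, 0.13842840492725372), 17.39673614501953)
(600, 200) [ 0.61884259 -0.03437951  0.10252621]
(515, 220) [0.57587778 0.09256714 0.0855913 ]
(625, 160) [ 0.65648362 -0.03226051  0.17898918]
```

Run:
```python
from h import *
p,d=snap('top','top2'); X=cloud('top',d)
cv2.imwrite('pics/crop.png',cv2.resize(p[0:360,440:640,::-1],None,fx=1.65,fy=1.65))
m=(d>0)&(X[...,2]>.13)
for i in range(0,480,20):
  row=[(j,np.round(X[i,j],2).tolist()) for j in range(560,640,20) if m[i,j]]
  if row: print(i,row)
```

```text
0 [(600, [0.87, 0.03, 0.24]), (620, [0.86, 0.02, 0.26])]
20 [(580, [0.83, 0.07, 0.25]), (600, [0.86, 0.02, 0.21]), (620, [0.85, 0.0, 0.23])]
40 [(580, [0.86, 0.03, 0.15])]
160 [(620, [0.66, -0.03, 0.16])]
180 [(620, [0.63, -0.04, 0.16])]
```

View pics/crop.png

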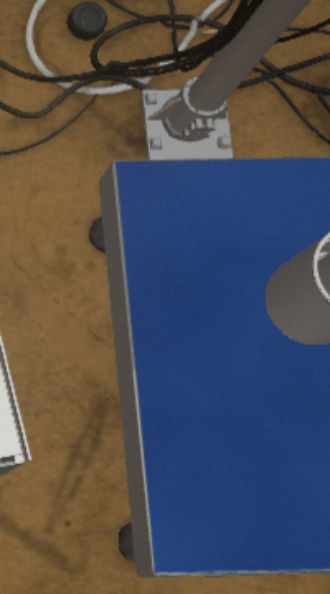

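Request:
send_rows --targets '[[[0,0,0.097],[0.0306,-0.0362,-0.0086],-1],[[0,0,0],[0.0306,-0.0362,-0.0086],-1],[[0,0,0],[0.0306,-0.0362,-0.0086],-1],[[0,0,0],[0.0306,-0.0362,-0.0086],-1],[[0,0,0],[0.0306,-0.0362,-0.0086],-1],[[0,0,0],[0.0306,-0.0362,-0.0086],-1],[[0,0,0],[0.0306,-0.0362,-0.0086],-1],[[0,0,0],[0.0306,-0.0362,-0.0086],-1],[[0,0,0],[0.0226,-0.0453,0],-1],[[0,0,0],[0.0226,-0.0453,0],-1],[[0,0,0],[0.0226,-0.0453,0],-1],[[0,0,0],[0.0226,-0.0453,0],-1],[[0,0,0],[0.0226,-0.0453,0],-1],[[0,0,0],[0.0078,-0.05,0],-1],[[0,0,0],[0.0078,-0.05,0],-1],[[0,0,0],[0.0078,-0.05,0],-1],[[0,0,0],[0.0078,-0.05,0],-1],[[0,0,0],[0.0137,-0.051,0],-1],[[0,0,0],[0.0137,-0.051,0],-1],[[0,0,0],[0,0,0],-1]]'

```text
time: 3.05
position: [0.4005, 0.3118, 0.3002]
eef_rot: [-3.139, 0.0, 0.309]
ft_force: [-0.3, 0.1, -0.1]
width: -0.0001
grasp_force: 0.0
```

Request:
send_rows --targets '[[[0,0,0.006],[0,0.0075,0.042],-1],[[0,0,0],[0,0,0.042],-1],[[0,0,0],[0,0,0.042],-1],[[0,0,0],[0,0,0.042],-1],[[0,0,0],[0,0,0.037],-1],[[0,0,0],[0.008,0,0],-1],[[0,0,0],[0.008,0,0],-1],[[0,0,0],[0.005,0,0],-1],[[0,0,0],[0.005,0,0],-1],[[0,0,0],[0.005,0,0],-1],[[0,0,0],[0.005,0,0],-1],[[0,0,0],[0.005,0,0],-1]]'

```text
time: 4.55
position: [0.4437, 0.3129, 0.0952]
eef_rot: [-3.142, 0.0, 0.297]
ft_force: [-2.7, 0.6, 2.2]
width: -0.0001
grasp_force: 1.4
```

Request:
send_rows --targets '[[[0,0,-0.006],[0.01,-0.001,0],-1],[[0,0,0],[0.01,-0.001,0],-1],[[0,0,0],[0.01,-0.001,0],-1],[[0,0,0],[0.01,0,0],-1],[[0,0,0],[0.01,0,0],-1],[[0,0,0],[0.01,0,0],-1],[[0,0,0],[0.01,0,0],-1],[[0,0,0],[0.01,0,0],-1],[[0,0,0],[0.01,0,0],-1],[[0,0,0],[0.01,0,0],-1],[[0,0,0],[0.004,0,0],-1],[[0,0,0],[0.004,0,0],-1],[[0,0,0],[0.004,0,0],-1]]'

```text
time: 6.18
position: [0.5498, 0.349, 0.0952]
eef_rot: [3.142, -0.0, 0.303]
ft_force: [-2.3, -1.0, -1.1]
width: 0.0002
grasp_force: 1.3
```

Run:
```python
from h import *
p,d=snap('top','top3'); X=cloud('top',d)
for k in r.regions_of('top','lip')[:1]:
    q=X[k['mask']&(d>0)]; q=q[(q[:,2]>.105)&(q[:,2]<.116)]; print(k['conf'],len(q),q.mean(0),cv2.minAreaRect(q[:,:2].astype(np.float32)))
for c in('top','side'):
  if c=='side': snap('side','side3')
  for t in('handle_disc_end','handle_plain_end','handle_disc_stem','valve_box','lip'):
    for k in r.mark_of(c,t)[:1]: print(c,t,k['conf'],np.round(k['point'],4))
```

```text
0.88 44 [0.54359926 0.41462751 0.1098287 ] ((0.544050395488739, 0.41480550169944763), (0.008007816039025784, 0.012225724756717682), 20.455080032348633)
top handle_disc_end 0.6 [0.5025 0.2758 0.0489]
top handle_plain_end 0.64 [0.4711 0.3648 0.0534]
top handle_disc_stem 0.86 [0.559  0.2841 0.0474]
top valve_box 0.83 [ 0.5019  0.3334 -0.0039]
side handle_disc_end 0.73 [0.4987 0.2801 0.0488]
side handle_plain_end 0.79 [0.4721 0.3718 0.0511]
side handle_disc_stem 0.75 [0.5544 0.2889 0.0498]
side valve_box 0.65 [ 0.5094  0.3357 -0.0017]
side lip 0.95 [0.5612 0.3545 0.0999]
```

View pics/side3.png

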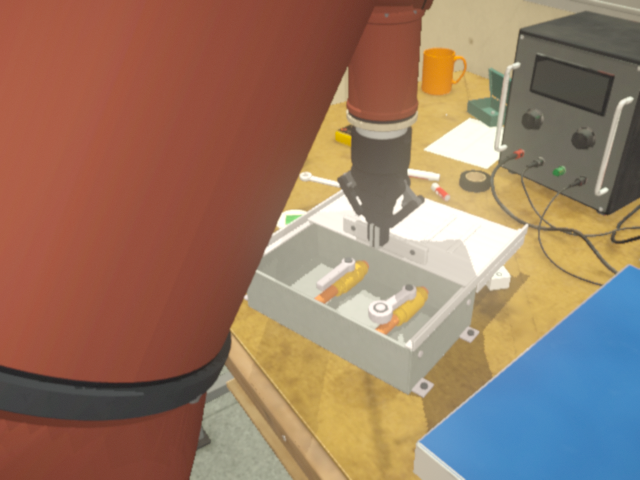

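Request:
send_rows --targets '[[[0,0,0],[0.004,0,0],-1],[[0,0,0],[0.004,0,0],-1],[[0,0,0],[0.003,0,0],-1],[[0,0,0],[0.003,0,0],-1]]'

```text
time: 7.32
position: [0.5564, 0.3514, 0.0948]
eef_rot: [3.138, 0.014, 0.305]
ft_force: [-38.1, -20.3, 28.1]
width: -0.0001
grasp_force: 21.6
```

Request:
send_rows --targets '[[[0,0,0],[-0.006,0,0],-1],[[0,0,0],[-0.014,0,0],-1],[[0,0,0],[-0.02,0,0],-1],[[0,0,0],[-0.014,0.03,-0.006],-1],[[0,0,0],[-0.014,0.03,-0.006],-1],[[0,0,0],[-0.014,0.03,0],-1],[[0,0,0],[0,0,0],-1]]'

```text
time: 8.2
position: [0.5122, 0.2396, 0.1071]
eef_rot: [3.14, -0.0, 0.299]
ft_force: [-0.2, -0.7, 0.6]
width: 0.0
grasp_force: 0.0
```

```bash
cat >> h.py <<'E'
O=np.array([.505,.336]);a=.303
def box(p): d=np.array(p[:2])-O; return np.round(1000*np.array([d[0]*np.cos(a)+d[1]*np.sin(a),-d[0]*np.sin(a)+d[1]*np.cos(a)]),1)
E
python3 - <<'E'
from h import *
o=r.get_obs(); print(o['time'],box(o['position']),o['position'],o['eef_rot'],o['ft_force'])
p,d=snap('top','top4'); snap('side','side4')
for c in('top','side'):
  for t in('handle_disc_end','handle_plain_end','lip'):
    for k in r.mark_of(c,t)[:1]: print(c,t,k['conf'],np.round(k['point'],4),box(k['point']))
E
```

```text
8.2 [-21.9 -94.1] [0.51215509 0.23964619 0.10709147] [ 3.13964132e+00 -4.30898442e-04  2.98719199e-01] [-0.22501739 -0.6684876   0.56444701]
top handle_disc_end 0.78 [0.5    0.2761 0.0499] [-22.6 -55.7]
top handle_plain_end 0.61 [0.4669 0.3668 0.0513] [-27.2  40.8]
top lip 0.96 [0.5659 0.3553 0.0966] [63.9  0.2]
side handle_disc_end 0.83 [0.5017 0.2786 0.0496] [-20.3 -53.8]
side handle_plain_end 0.77 [0.4709 0.3732 0.0521] [-21.4  45.7]
side lip 0.68 [0.5655 0.3565 0.0997] [63.9  1.5]
```

View pics/side4.png

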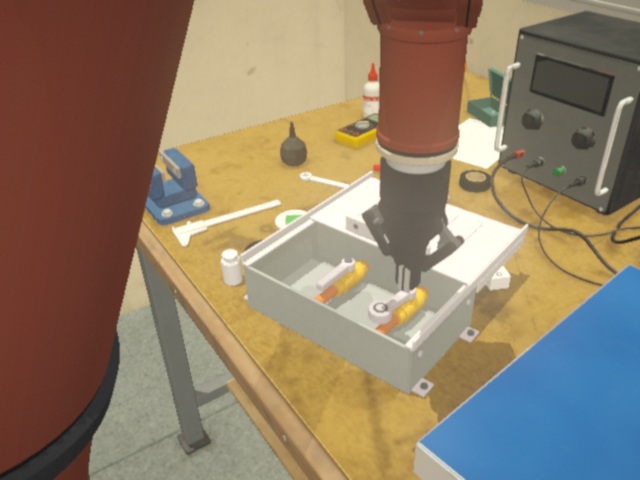

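Request:
send_rows --targets '[[[0,0,-0.004],[-0.005,0,0.02],-1],[[0,0,0],[0,0,0.02],-1],[[0,0,0],[0,0,0.012],-1],[[0,0,0],[0,0,0.006],-1],[[0,0,0],[0,0,0],-1]]'

```text
time: 9.22
position: [0.5068, 0.2414, 0.0489]
eef_rot: [-3.141, 0.0, 0.307]
ft_force: [-0.3, 1.0, 0.5]
width: 0.0003
grasp_force: 0.0
```

Request:
send_rows --targets '[[[0,0,0],[-0.0006,-0.0063,0],-1],[[0,0,0],[-0.0006,-0.0063,0],-1],[[0,0,0],[-0.0006,-0.0063,0],-1],[[0,0,0],[-0.0006,-0.0063,0],-1],[[0,0,0],[-0.0006,-0.0063,0],-1],[[0,0,0],[0.0016,-0.0063,0],-1],[[0,0,0],[0.0016,-0.0063,0],-1],[[0,0,0],[0.0016,-0.0063,0],-1],[[0,0,0],[0.0016,-0.0063,0],-1],[[0,0,0],[0.0035,-0.0046,0],-1],[[0,0,0],[0.0035,-0.0046,0],-1],[[0,0,0],[0.0035,-0.0046,0],-1],[[0,0,0],[0.0035,-0.0046,0],-1]]'

```text
time: 10.85
position: [0.5007, 0.3185, 0.0491]
eef_rot: [-3.141, 0.0, 0.307]
ft_force: [-1.0, -1.0, -0.9]
width: -0.0001
grasp_force: 0.9
```

Run:
```python
from h import *
o=r.get_obs(); print(o['time'],box(o['position'])-[35,-62],o['position'],o['eef_rot'],o['ft_force'])
p,d=snap('top','top5'); snap('side','side5')
for c in('top','side'):
  for t in('handle_disc_end','handle_plain_end','lip'):
    for k in r.mark_of(c,t)[:1]: print(c,t,k['conf'],box(k['point'])-[35,-62])
```

```text
10.85 [-44.3  46.6] [0.50072962 0.31853063 0.0490687 ] [-3.14138212e+00  2.94547411e-04  3.06767628e-01] [-0.9717489  -0.99206986 -0.93244396]
top handle_disc_end 0.53 [-85.6 262. ]
top handle_plain_end 0.54 [-58.4 102.1]
top lip 0.57 [30.5 61.8]
side handle_disc_end 0.79 [-18.2  56.4]
side handle_plain_end 0.73 [-59.6 105.6]
side lip 0.94 [30.5 62.1]
```

View pics/side5.png

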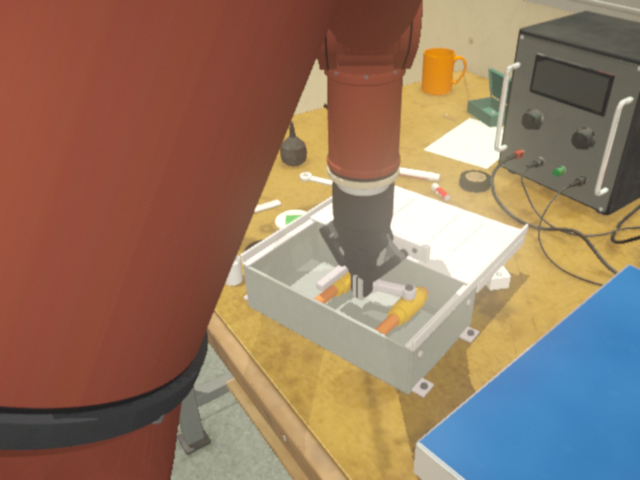

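Request:
send_rows --targets '[[[0,0,0],[0.0043,-0.0028,0],-1],[[0,0,0],[0.0043,-0.0026,0],-1],[[0,0,0],[0.0043,-0.0022,0],-1],[[0,0,0],[0.0043,-0.001,0],-1],[[0,0,0],[0.002,0,0],-1],[[0,0,0],[0.001,0,0],-1]]'

```text
time: 12.0
position: [0.5151, 0.3323, 0.0487]
eef_rot: [3.141, 0.005, 0.308]
ft_force: [-12.4, -5.0, 7.3]
width: 0.0002
grasp_force: 6.9
```

Request:
send_rows --targets '[[[0,0,0],[0.002,0,0],-1],[[0,0,0],[0,0,0],-1]]'

```text
time: 12.25
position: [0.5152, 0.3324, 0.0486]
eef_rot: [3.14, 0.008, 0.309]
ft_force: [-18.4, -8.2, 12.0]
width: 0.0003
grasp_force: 9.9
```

Solid at the stop. Back off, rise, and check.

Request:
send_rows --targets '[[[0,0,0],[-0.006,0,0],-1],[[0,0,0],[-0.012,0,0],-1],[[0,0,0],[0,0,-0.02],-1],[[0,0,0],[0,0,-0.04],-1],[[0,0,0],[0,0,-0.05],-1],[[0,0,0],[-0.02,0.05,-0.05],-1],[[0,0,0],[-0.02,0.06,-0.05],-1],[[0,0,0],[-0.01,0.06,-0.03],-1],[[0,0,0],[0,0.05,0],-1],[[0,0,0],[0,0,0],-1]]'

```text
time: 13.5
position: [0.5228, 0.125, 0.2697]
eef_rot: [3.139, -0.002, 0.299]
ft_force: [-0.1, 0.7, -0.0]
width: 0.0001
grasp_force: 0.0
```

Run:
```python
from h import *
o=r.get_obs(); print(o['time'],o['position'],o['ft_force'])
snap('top','top6'); snap('side','side6')
for c in('top','side'):
  for t in('handle_disc_end','handle_plain_end','lip'):
    for k in r.mark_of(c,t)[:1]: print(c,t,k['conf'],box(k['point'])-[35,-62])
```

```text
13.5 [0.52283054 0.12499783 0.2696917 ] [-0.13101241  0.65026133 -0.02173737]
top handle_disc_end 0.69 [ 3.2 54.7]
top handle_plain_end 0.63 [-58.9 101.9]
top lip 0.68 [31.1 64.9]
side handle_disc_end 0.96 [ 0.5 60.5]
side handle_plain_end 0.92 [-58.5 107.1]
side lip 0.94 [27.  62.7]
```

View pics/top6.png

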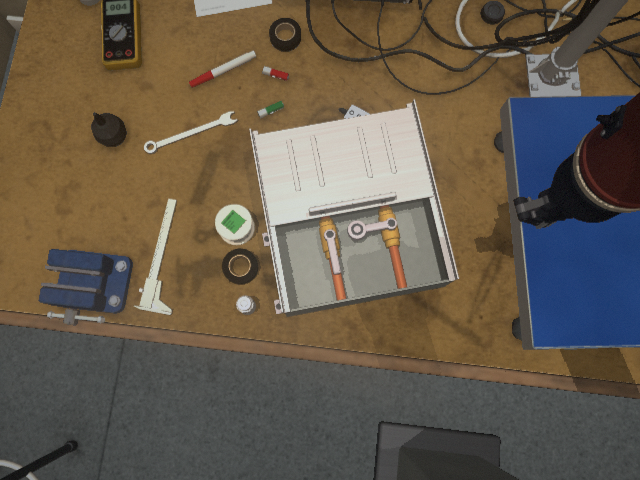

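The cover is fully back with its lip at (352,203). The disc handle lies across its pipe with the disc at (357,230), and the plain handle still points to the front at (333,250). The loose items at (235,224), (240,266) and (245,304) have not moved.

```bash
python3 -c "
from station import r
print(r.hand_in())"
```

```text
the job is handed in; nothing more can be done
None
```

The job is handed in: I pushed the cover back to its stop, then turned the disc handle left to its stop, fully shut across its pipe; the plain handle is still open and the things beside the box have not moved.

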